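# Hang washed cups on the drainer and start its blower

## Robot

A 7-joint arm with a two-finger parallel gripper is mounted at the origin on the work surface. World frame = base frame: x ahead of the robot, y to its left, z up, the work surface at z = 0. Lengths are in m, angles in rad, forces in N, time in s.
With the tool pointing down it reaches from about 0.425 to 0.95 m from the base axis. Payload 4.7 kg.
Tool frame: the origin (TCP) lies between the finger pads, 19 mm behind the fingertips; this is the grasp point; z points along the fingers, y is the line along which they close (so a half turn about z gives the same grasp; the last joint's range is limited). The gripper opens to 85 mm and grips with 20 to 120 N. Pads are 22 mm wide; open, the fingers measure 114 mm over their backs; the gripper's body (76 mm by 85 mm) begins 54 mm behind the grasp point. The pads swing forward as they close: fully open they stand 13 mm farther back than shut.
Start: joints at [1.289, 0.469, -0.049, 1.532, 0.024, 1.141, -0.082], TCP at [0.169, -0.654, 0.25] pointing down, gripper open.
Joint ranges: [-2.59, 2.59], [-0.33, 1.99], [-1.39, 1.29], [0.1, 2.45], [-1.04, 4.18], [0.21, 1.99], [-2.66, 2.66]. Speed limits (rad/s): [2.57, 2.57, 3.14, 3.14, 3.14, 3.14, 3.14].

## Interface

Orientations are given as a 3x3 rotation matrix whose columns are the frame's x, y, z axes.
In Python, from rig import * gives the robot as it stands. Calls block until the motion is done:
- movep(position, orientation): joint-space move of the TCP to a pose.
- move_l(position, attitude=None, feed=0.15, until_force=None): straight line of the TCP; attitude=None keeps the orientation; feed is the mean speed in m/s. With until_force (N) it stops when the force on the tool has changed by that much, and returns True; else False.
- move_joints(angles): joint-space move.
- command_gripper(opening, newtons=None): finger opening in m; newtons is the grip in N (None keeps the last); returns when the fingers have stopped.
- sleep(seconds).
- inverse_kinematics(position, orientation): joint angles nearest the present ones, or None.
- sense(): the state.
- camera(name): name is "scene" or "top" or "wrist"; returns (picture, depth): 420x560x3 uint8, red, green, blue; 420x560 float32, m along the optical axis (not along the pixel's ray), 0 where there is no reading.
- camera_params(name): a dict with "K" (3x3 intrinsics, pixels), "position" and "rotation" of the camera in the world; the wrist camera has in their place "tool_from_camera" (4x4, takes a point from camera to tool coordinates, whose origin is the TCP and whose axes are the flange's). Camera axes: x right, y down, z forward; pixel columns grow to the right and rows downward; lengths in m; the calibration is good to about 2 mm. A picture is of the moment at which its call begins: read the wrist's pose just before it. camera_params takes no time and is no camera call.
A pose or a line that the arm cannot do raises Unreachable and nothing moves.
- finish_job(): hands the job in; it is judged then, once.
The state is a dict: "time_s": time; "joint_pos": joint angles; "qd": joint speeds; "joint_efforts": joint torques, N m; "position": TCP position; "tcp_rot": TCP orientation; "wrist_force": force on the tool from outside, world axes, zero at the start; "ft_torque": the same for the moment, N m; "finger_gap": finger opening in m; "gripper_force": force on a finger pad.
Only numpy, scipy, OpenCV 4.12 (cv2) and the standard library are available. Lean on these libraries where they do the work, as an engineer would, in place of code of your own. Each camera call takes 0.05 s, during which the arm holds its last target. There are 200 camera calls.

## Task

At the canteen counter, first rinse the drainer: push the spring toggle over to its blue side, hold it there for about two seconds and let it spring back. Then hang every washed cup mouth-down on a drainer peg of its own, resting fully down on the peg, and only after that turn the selector's pointer to the orange dot and push the toggle over to its red side, again for about two seconds, and let it spring back to start the blower. Leave the bottles, jars and dish where they stand, and put back any cup that gets knocked away.

Things in the scene. Friction and masses are not known exactly. Their poses are not given: they have to be found in the camera images.
- cup_red: Red plastic tumbler, about 0.12 kg, standing mouth-down on the counter at the start (may be absent: None). 95 mm tall; outside diameter 62 mm at the mouth, 56 mm at the closed foot; wall 3 mm, inner depth 91 mm, foot 4 mm thick; heavy rim. Origin: middle of the mouth's rim plane (on the counter when mouth-down); +z is the cup's axis, from mouth out through foot (up when mouth-down).
- cup_yellow: Yellow plastic tumbler, about 0.12 kg, standing mouth-down on the counter at the start (may be absent: None). 95 mm tall; outside diameter 62 mm at the mouth, 56 mm at the closed foot; wall 3 mm, inner depth 91 mm, foot 4 mm thick; heavy rim. Origin: middle of the mouth's rim plane (on the counter when mouth-down); +z is the cup's axis, from mouth out through foot (up when mouth-down).
- cup_green: Green plastic tumbler, about 0.12 kg, standing mouth-down on the counter at the start (may be absent: None). 95 mm tall; outside diameter 62 mm at the mouth, 56 mm at the closed foot; wall 3 mm, inner depth 91 mm, foot 4 mm thick; heavy rim. Origin: middle of the mouth's rim plane (on the counter when mouth-down); +z is the cup's axis, from mouth out through foot (up when mouth-down).
- cup_blue: Blue plastic tumbler, about 0.12 kg, standing mouth-down on the counter at the start (may be absent: None). 95 mm tall; outside diameter 62 mm at the mouth, 56 mm at the closed foot; wall 3 mm, inner depth 91 mm, foot 4 mm thick; heavy rim. Origin: middle of the mouth's rim plane (on the counter when mouth-down); +z is the cup's axis, from mouth out through foot (up when mouth-down).
- cup_red_in (a point): Middle of the red cup's inner floor, on its axis 91 mm from the mouth and 4 mm under the foot's outer face: the point that rests on the peg's tip.
- cup_yellow_in (a point): Middle of the yellow cup's inner floor, on its axis 91 mm from the mouth and 4 mm under the foot's outer face: the point that rests on the peg's tip.
- cup_green_in (a point): Middle of the green cup's inner floor, on its axis 91 mm from the mouth and 4 mm under the foot's outer face: the point that rests on the peg's tip.
- cup_blue_in (a point): Middle of the blue cup's inner floor, on its axis 91 mm from the mouth and 4 mm under the foot's outer face: the point that rests on the peg's tip.
- rack: Cup drainer, fixed: grey drip tray 170 (x) by 380 (y) by 30 mm high, four white round-ended pegs of 24 mm diameter in a row at y = -144, -48, 48, 144 mm, each 125 mm long from the tray top at x = -20 mm, leaning 20 degrees (0.349 rad) from vertical to its back (+x). Origin: centre of underside; -x roughly faces the robot. A hung cup's mouth clears the tray; it may sag 0.2 rad towards upright.
- peg0_tip (a point): Topmost point of the rounded end of the drainer peg at y = -144 mm in the drainer's frame, about 147 mm above the counter, on the peg's axis.
- peg1_tip (a point): Topmost point of the rounded end of the drainer peg at y = -48 mm in the drainer's frame, about 147 mm above the counter, on the peg's axis.
- peg2_tip (a point): Topmost point of the rounded end of the drainer peg at y = 48 mm in the drainer's frame, about 147 mm above the counter, on the peg's axis.
- peg3_tip (a point): Topmost point of the rounded end of the drainer peg at y = 144 mm in the drainer's frame, about 147 mm above the counter, on the peg's axis.
- control: Drainer's control unit, fixed: grey box 140 (x) by 250 (y) by 55 mm high, black top; origin at the centre of its underside, -x roughly facing the robot, +y left seen from the robot. On top: selector axis at x = 0, y = -62 mm, one orange and four smaller white dots round it; toggle pivot at x = 0, y = 62 mm, a blue stripe 40 mm to its left (+y) and a red one 40 mm to its right.
- selector (a joint): Angle (rad) of the grey selector knob, growing clockwise from above, 0 to 2.2. At 0 its pointer (white line on the bar) points along the control unit's +y, at 1.5 to the orange dot; white dots at 0, 0.5, 1.0, 2.0. Light friction (0.05 N m), stays where left. Grip: bar 52 mm long (along the pointer), 16 mm thick, 10 to 36 mm above the panel, on a 52 mm disc.
- selector_grip (a point): Point on the selector's axis 34 mm above the panel (2 mm below the bar's top), where the tool's TCP fits when gripping the bar from above; turns with the selector.
- toggle (a joint): Angle (rad) of the spring-centred toggle lever: 0 upright at rest, positive leaning to the blue stripe (control unit's +y), negative to the red stripe (-y), stops at +-0.45. A spring (0.35 N m/rad, about 3 N at the tip for a full push) brings it back when let go.
- toggle_tip (a point): Top of the toggle lever, 67 mm above its pivot on the panel (steel stem 10 mm thick, white cap 18 mm thick over the top 31 mm); moves with the lever.
- sauce: Amber sauce bottle with red cap, 170 mm tall, 62 mm across; a bystander to leave alone. Origin: centre of its underside.
- soy: Black sauce bottle, 150 mm tall, 58 mm across; a bystander to leave alone. Origin: centre of its underside.
- vinegar: White sauce bottle, 160 mm tall, 58 mm across; a bystander to leave alone. Origin: centre of its underside.
- shaker: Glass shaker jar with orange cap, 75 mm tall, 44 mm across; a bystander to leave alone. Origin: centre of its underside.
- dish: White ceramic dish, 25 mm tall, 90 mm across; a bystander to leave alone. Origin: centre of its underside.
- pepper: Red pepper jar, 70 mm tall, 40 mm across; a bystander to leave alone. Origin: centre of its underside.
Not all that is in view belongs to the job. What is meant by the cup_blue is not purple, and is the smaller of those in its own colour.

How it is judged:
By the outcome, as a careful person would: the job done as asked, in the order asked, and still so for the second after the job is handed in, with the robot touching nothing.
Of cup_red, cup_yellow, cup_green, cup_blue only 3 to 4 are there at a start; the rules pass over those that are not, and their reading is None.
At some moment in a run one of cup_red, cup_yellow, cup_green, cup_blue may be knocked a few centimetres aside while the robot is not near it.
It also fails if it takes over 208 s, if anything falls off the work surface, if the arm or the gripper's body presses on something with over 40 N, if the wrist force passes 120 N, or if a joint passes its speed limit or range.

## Working session

There is one attempt and no reset: what is moved stays moved. The work goes in short steps, each a Python script; the robot and the scene stay as the last script left them, time stands still between calls to the robot, and variables do not carry over. Pictures are saved under pics/ and viewed, at most 14 in all, crops included, and the job is handed in when it is done.

```bash
ls; mkdir -p pics; python3 - <<'E'
from rig import *
import cv2, numpy as np
for n in ("scene","top"):
    p,d=camera(n); cv2.imwrite(f"pics/{n}0.png",p[:,:,::-1]); np.save(f"{n}0.npy",d)
    c=camera_params(n); print(n,c)
print(camera_params("wrist")); print(sense())
E
```

```text
pics
scene {'K': array([[434.93303872,   0.        , 276.7061459 ],
       [  0.        , 434.93303872, 214.72095188],
       [  0.        ,   0.        ,   1.        ]]), 'position': array([0.98941499, 0.69920465, 0.77006227]), 'rotation': array([[-0.84895909,  0.3081836 , -0.42929167],
       [ 0.52807035,  0.52585998, -0.66679306],
       [ 0.02025262, -0.79277623, -0.60917623]])}
top {'K': array([[438.99937432,   0.        , 271.18925948],
       [  0.        , 438.99937432, 214.01732303],
       [  0.        ,   0.        ,   1.        ]]), 'position': array([ 0.40141329, -0.00440909,  1.23083424]), 'rotation': array([[-0.01663589, -0.99235124,  0.12232036],
       [-0.99979937,  0.01787491,  0.00903888],
       [-0.01115621, -0.12214544, -0.99244951]])}
{'K': array([[344.32461447,   0.        , 275.66449258],
       [  0.        , 344.32461447, 210.05208521],
       [  0.        ,   0.        ,   1.        ]]), 'tool_from_camera': array([[ 2.18642491e-05, -9.52001314e-01, -3.06093937e-01,
         7.83367199e-02],
       [ 9.99999961e-01,  1.06318604e-04, -2.59238072e-04,
     
[... 327 characters left out ...]
, 'qd': array([ 0.00058218, -0.00107657,  0.00084267, -0.00160788, -0.0011133 ,
       -0.00023353, -0.00041393]), 'joint_efforts': array([ 6.24139266e-04, -5.11515427e+01, -4.72111150e-02, -2.38392484e+01,
        1.07392427e-02,  4.36108632e-03, -1.84628709e-05]), 'position': array([ 0.16872175, -0.65305633,  0.24903774]), 'tcp_rot': array([[ 9.68197276e-01,  2.50187458e-01, -5.19902472e-04],
       [ 2.50187989e-01, -9.68195714e-01,  1.74058227e-03],
       [-6.78954919e-05, -1.81530037e-03, -9.99998350e-01]]), 'wrist_force': array([-0.34973707,  1.1374136 ,  0.21137658]), 'ft_torque': array([ 0.01122595, -0.03688429,  0.00916372]), 'gripper_force': 0.0, 'finger_gap': 0.08497796955037204}
```

View pics/top0.png

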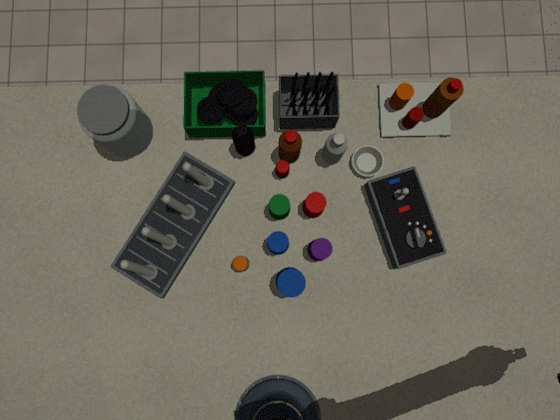

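View pics/scene0.png

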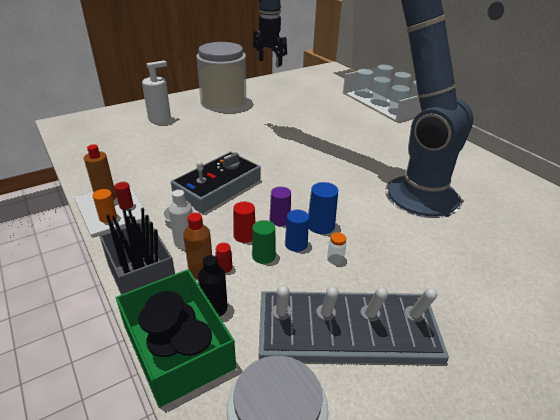

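The top view shows green (279,207), red (315,204), small blue (278,243), plus purple (320,249) and the large blue (291,282) as decoys. There is no yellow cup. The rack is at left, and the control unit at right has its toggle near (401,193) and its selector near (416,237). The scene view agrees.

```bash
cat > h.py <<'E'
from rig import *
import cv2, numpy as np
def ray(n,uv,z):
    c=camera_params(n); d=c["rotation"]@np.linalg.inv(c["K"])@np.array([*uv,1.]); p=c["position"]
    return p+d*(z-p[2])/d[2]
def proj(n,P):
    c=camera_params(n); q=c["K"]@(c["rotation"].T@(np.asarray(P)-c["position"])); return q[:2]/q[2]
def cloud(n,d):
    c=camera_params(n); v,u=np.mgrid[:420,:560]
    r=np.stack([u,v,np.ones_like(u)],-1)@np.linalg.inv(c["K"]).T*d[...,None]
    return r@c["rotation"].T+c["position"]
def cups(n="top",pic=None,d=None):
    "all cup-coloured blobs standing on the counter / hung: (colour, xyz of the top face centre, diameter)"
    if pic is None: pic,d=camera(n)
    W=cloud(n,d); hsv=cv2.cvtColor(pic,cv2.COLOR_RGB2HSV); out=[]
    for name,lo,hi in (("red",174,186),("green",55,85),("blue",104,118),("yellow",20,35)):
        h=hsv[...,0].astype(int); h=np.where((name=="red")&(h<90),h+180,h)
        m=((h>=lo)&(h<=hi)&(hsv[...,1]>130)&(hsv[...,2]>50)&(W[...,2]>.05)).astype(np.uint8)
        k,l,st,ce=cv2.connectedComponentsWithStats(m)
        for i in range(1,k):
            if st[i,4]<60: continue
            z=np.percentile(W[...,2][l==i],90); s=(l==i)&(W[...,2]>z-.006)
            pts=np.argwhere(s)[:,::-1].astype(np.float32)
            (c,r)=cv2.minEnclosingCircle(pts); zz=np.median(W[...,2][s])
            out.append((name,ray(n,pts.mean(0),zz),2*r*(1.23-zz)/439))
    return out
E
python3 - <<'E'
from h import *
np.set_printoptions(precision=4,suppress=True)
p=cv2.imread("pics/top0.png")[:,:,::-1].copy(); d=np.load("top0.npy"); W=cloud("top",d)
for c in cups("top",p,d): print(c[0],c[1],c[2])
v,u=np.mgrid[:420,:560]
for name,z,(u0,u1,v0,v1) in (("rack",.03,(100,245,145,305)),("ctl",.055,(355,455,160,275))):
    b=(u>u0)&(u<u1)&(v>v0)&(v<v1)
    m=b&(abs(W[...,2]-z)<.01); print(name,np.median(W[...,2][m]))
    P=W[m][:,:2].astype(np.float32); print(cv2.minAreaRect(P*1000), P.mean(0))
for z,name,(u0,u1,v0,v1) in ((.13,"peg",(100,245,145,305)),(.10,"tog",(355,455,160,275)),(.082,"sel",(355,455,205,275))):
    m=((u>u0)&(u<u1)&(v>v0)&(v<v1)&(W[...,2]>z)).astype(np.uint8)
    k,l,st,ce=cv2.connectedComponentsWithStats(m)
    for i in range(1,k):
        if st[i,4]>3: s=l==i; print(name,st[i,4],ce[i],W[s].mean(0),W[s].max(0))
cv2.imwrite("pics/ctl.png",cv2.resize(p[160:275,360:450,::-1],None,fx=5,fy=5,interpolation=cv2.INTER_CUBIC))
E
```

```text
red [ 0.8486 -0.4599  0.182 ] 0.02639145713712015
red [ 0.8092 -0.3901  0.0818] 0.03823110811643989
red [ 0.727  -0.0465  0.1696] 0.030283182362197906
red [ 0.6735 -0.0256  0.0702] 0.03416151925817209
red [ 0.5703 -0.1106  0.0946] 0.0548505275117717
red [ 0.555  -0.3505  0.0562] 0.032260835355436064
green [0.8571 0.1337 0.0894] 0.25158929826490484
green [ 0.5657 -0.0147  0.0946] 0.05386239217286299
blue [ 0.6316 -0.3266  0.0558] 0.03049695901077893
blue [ 0.4685 -0.0099  0.0947] 0.05480953816370074
blue [ 0.3647 -0.04    0.1224] 0.07145650232505625
rack 0.02944286365512172
((537.8994750976562, 266.9951477050781), (371.9758605957031, 425.11993408203125), 89.50149536132812) [0.5261 0.2762]
ctl 0.0552017059920904
((532.581298828125, -357.519775390625), (250.33876037597656, 142.36007690429688), 16.533512115478516) [ 0.5327 -0.3546]
peg 89 [187.764  167.6067] [0.6522 0.2104 0.166 ] [0.6718 0.2274 1.2308]
peg 87 [167.1839 199.3678] [0.5754 0.2635 0.1543] [0.5893 0.2801 1.2308]
peg 91 [146.8571 231.9011] [0.4963 0.3165 0.1415] [0.5089 0.3289 0.1505]
peg 90 [125.5111 264.5222] [0.4163 0.3677 0.1425] [0.4276 0.3819 0.1514]
tog 52 [404.5    191.6154] [ 0.5907 -0.3375  0.1153] [ 0.6006 -0.3302  0.1261]
sel 139 [418.3381 237.8993] [ 0.472  -0.3689  0.1061] [ 0.4989 -0.0044  1.2308]
```

View pics/ctl.png

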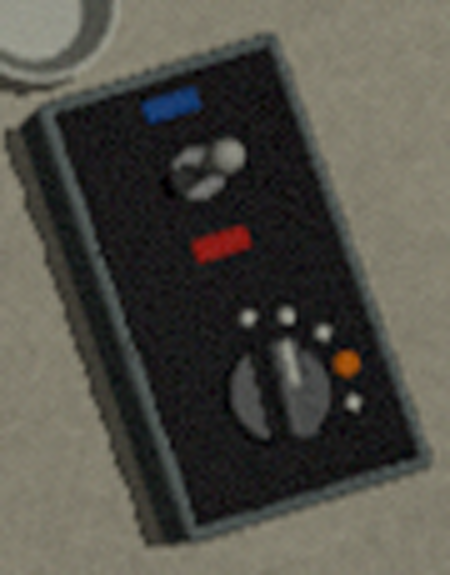

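The crop shows the blue stripe at (172,104), the red stripe at (221,243), and the selector pointer at almost 0. The orange dot is at (347,362).

```bash
cat >> h.py <<'E'
a=np.deg2rad(16.8); YC=np.array([np.cos(a),np.sin(a),0]); XC=np.array([np.sin(a),-np.cos(a),0])
CTL=np.array([.5326,-.3580,0]); TOG=np.array([.5930,-.3392,0])
def frame(y,z=(0,0,-1.)):
    y=np.asarray(y,float); z=np.asarray(z,float); return np.stack([np.cross(y,z),y,z],1)
def best(pos,y,z=(0,0,-1.)):
    "of the two half-turn grasps, the one nearer the joint 7 centre"
    o=[(abs(q[6]),i,q) for i,q in enumerate(inverse_kinematics(pos,frame(s*np.asarray(y),z)) for s in (1,-1)) if q is not None]
    if not o: return None
    return frame((1,-1)[min(o)[1]]*np.asarray(y),z)
def toggle(s):
    P=TOG+[0,0,.25]; R=best(P,YC); movep(P,R); command_gripper(.06)
    P[2]=.117; move_l(P,feed=.12)
    hit=move_l(P+s*.050*YC,feed=.03,until_force=6); st=sense()
    print("toggle",hit,(st["position"]-P)@YC,st["wrist_force"],st["time_s"])
    sleep(1.7)
    pic,_=camera("scene"); cv2.imwrite(f"pics/tog{s}.png",pic[130:230,150:290,::-1].repeat(5,0).repeat(5,1))
    move_l(P,feed=.1); P[2]=.25; move_l(P,feed=.2)
E
python3 - <<'E'
from h import *
np.set_printoptions(precision=4,suppress=True)
d=np.load("top0.npy"); W=cloud("top",d)
v,u=np.mgrid[:420,:560]; b=(u>100)&(u<245)&(v>145)&(v<305)
m=(b&(W[...,2]>.022)&(W[...,2]<.038)).astype(np.uint8)
k,l,st,ce=cv2.connectedComponentsWithStats(m); i=1+st[1:,4].argmax()
r=cv2.minAreaRect((W[l==i][:,:2]*1000).astype(np.float32)); print(r)
m=(b&(W[...,2]>.138)&(W[...,2]<.2)).astype(np.uint8); k,l,st,ce=cv2.connectedComponentsWithStats(m)
for i in range(1,k): print(st[i,4],np.median(W[l==i],0))
m=((u>405)&(u<430)&(v>220)&(v<255)&(W[...,2]>.085)&(W[...,2]<.097)); print("sel",cv2.minAreaRect((W[m][:,:2]*1000).astype(np.float32)))
toggle(1); print(sense()["time_s"])
E
```

```text
((528.192138671875, 278.3092041015625), (170.3189697265625, 378.8011779785156), 57.969547271728516)
64 [0.659  0.217  0.1443]
62 [0.578  0.2683 0.1444]
68 [0.4979 0.3186 0.144 ]
71 [0.4174 0.3684 0.1442]
sel ((472.8845520019531, -375.0340270996094), (51.549983978271484, 16.61124038696289), 9.707722663879395)
toggle True 0.04322968603834728 [-1.5378  0.0141  3.6338] 5.025
8.1667
```

View pics/tog1.png

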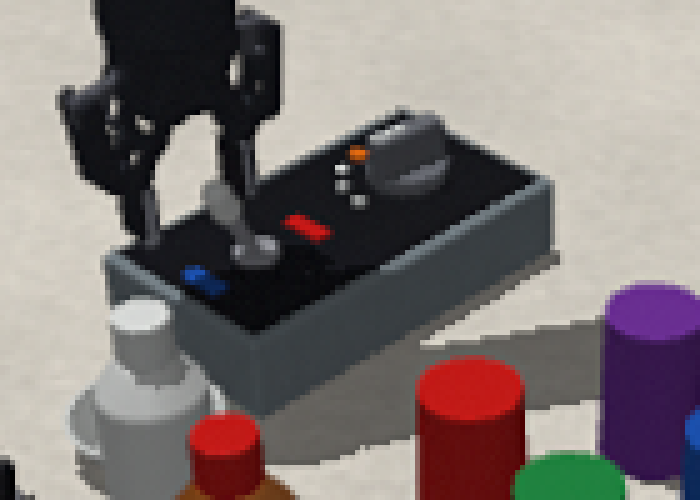

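The scene crop shows the lever leaning to the blue side, inside the gripper cage. Next, plan the hangs.

```bash
cat >> h.py <<'E'
b=np.deg2rad(57.95); XR=np.array([np.cos(b),np.sin(b),0]); YR=np.array([-np.sin(b),np.cos(b),0])
RC=np.array([.5275,.2768,0]); t=np.deg2rad(20); AX=np.sin(t)*XR+np.cos(t)*np.array([0,0,1.])
TIP=[RC+.02275*XR+y*YR+[0,0,.1475] for y in (-.144,-.048,.048,.144)]
H=.068; FLAT=np.cross(YR,AX)          # finger line for hanging, across the peg row
def findcup(name):
    lim={"red":(.045,.06),"green":(.045,.06),"blue":(.045,.063)}[name]
    return [c for c in cups() if c[0]==name and lim[0]<c[2]<lim[1] and .085<c[1][2]<.2]
E
python3 - <<'E'
from h import *
np.set_printoptions(precision=3,suppress=True)
for n in ("red","green","blue"): print(n,[c[1] for c in findcup(n)])
for i in (3,2,1,0):
    for nm,y in (("flat",FLAT),("yr",YR)):
        for s in (1,-1):
            for up in (0,.13):
                q=inverse_kinematics(TIP[i]+(up-.091+H)*AX,frame(s*y,-AX)); print(i,nm,s,up,q)
N=np.array([[.5657,-.0147],[.5703,-.1106],[.4685,-.0099],[.463,-.125],[.365,-.04],[.6735,-.0256],[.727,-.0465]])
for n,c in (("g",0),("r",1),("b",2)):
    o=np.delete(N,c,0)
    print(n,[(k,round(min(np.linalg.norm(o-(N[c]+s*r*np.array([np.cos(np.radians(k)),np.sin(np.radians(k))])),axis=1).min() for s in(1,-1) for r in (.04,.057)),3)) for k in range(0,180,15)])
E
```

```text
red [array([ 0.57 , -0.11 ,  0.094])]
green [array([ 0.566, -0.015,  0.094])]
blue [array([ 0.468, -0.01 ,  0.095])]
3 flat 1 0 [-0.232  0.756 -0.911  1.695  0.556  1.369 -0.318]
3 flat 1 0.13 [-0.211  0.745 -1.071  1.475  0.552  1.647 -0.316]
3 flat -1 0 [-1.306  0.659  0.695  1.762 -0.304  1.206 -2.624]
3 flat -1 0.13 [-1.416  0.658  0.924  1.554 -0.349  1.498 -2.567]
3 yr 1 0 [-0.12   0.886 -1.15   1.689  0.71   1.482  1.113]
3 yr 1 0.13 [-0.134  0.873 -1.303  1.47   0.693  1.749  1.126]
3 yr -1 0 [-0.357  0.673 -0.696  1.702  0.427  1.297 -1.771]
3 yr -1 0.13 [-0.33   0.641 -0.817  1.482  0.414  1.57  -1.759]
2 flat 1 0 [-0.116  0.797 -0.91   1.618  0.623  1.422 -0.189]
2 flat 1 0.13 [-0.131  0.767 -1.02   1.4    0.598  1.678 -0.159]
2 flat -1 0 [-1.006  0.645  0.465  1.677 -0.139  1.201 -2.638]
2 flat -1 0.13 [-1.329  0.792  1.108  1.482 -0.458  1.549 -2.324]
2 yr 1 0 [-0.038  0.883 -1.079  1.614  0.731  1.503  1.291]
2 yr 1 0.13 [-0.079  0.836 -1.164  1.396  0.684  1.737  1.34 ]
2 yr -1 0 [-0.304  0.681 -0.581  1.63   0.426  1.311 -1.591]
2 yr -1 0.13 [-0.303  0.642 -0.665  1.4
[... 1248 characters left out ...]
t64(0.052)), (135, np.float64(0.066)), (150, np.float64(0.053)), (165, np.float64(0.043))]
r [(0, np.float64(0.052)), (15, np.float64(0.052)), (30, np.float64(0.06)), (45, np.float64(0.071)), (60, np.float64(0.057)), (75, np.float64(0.045)), (90, np.float64(0.039)), (105, np.float64(0.042)), (120, np.float64(0.052)), (135, np.float64(0.066)), (150, np.float64(0.072)), (165, np.float64(0.06))]
b [(0, np.float64(0.04)), (15, np.float64(0.046)), (30, np.float64(0.054)), (45, np.float64(0.064)), (60, np.float64(0.07)), (75, np.float64(0.061)), (90, np.float64(0.058)), (105, np.float64(0.063)), (120, np.float64(0.074)), (135, np.float64(0.067)), (150, np.float64(0.053)), (165, np.float64(0.043))]
```

```bash
cat >> h.py <<'E'
def pick(name,angs):
    f=findcup(name); assert len(f)==1,f
    c=f[0][1].copy(); c[2]=0; print(name,c)
    o=[]
    for k in angs:
        y=np.array([np.cos(np.radians(k)),np.sin(np.radians(k)),0])
        for s in (1,-1):
            q=inverse_kinematics(c+[0,0,H],frame(s*y))
            if q is not None: o.append((abs(q[6]),k,s))
    _,k,s=min(o); R=frame(s*np.array([np.cos(np.radians(k)),np.sin(np.radians(k)),0]))
    movep(c+[0,0,.26],R); command_gripper(.085)
    print("hit",move_l(c+[0,0,H],feed=.12,until_force=15))
    command_gripper(.03,40); h=sense()["position"][2]
    move_l(c+[0,0,.36],feed=.25); print("gap",sense()["finger_gap"],sense()["gripper_force"],"h",h); return h
def hang(i,h):
    off=h-.091; R=best(TIP[i]+off*AX,FLAT,-AX)
    movep(TIP[i]+(off+.17)*AX,R)
    move_l(TIP[i]+(off+.02)*AX,feed=.15)
    hit=move_l(TIP[i]+(off-.006)*AX,feed=.04,until_force=5)
    st=sense(); print("peg",i,hit,"resid mm",1000*((st["position"]-TIP[i]-off*AX)@AX),st["wrist_force"],st["finger_gap"])
    command_gripper(.08); sleep(.2); move_l(TIP[i]+(off+.15)*AX,feed=.2)
    pos=sense()["position"]; print("t",sense()["time_s"])
E
python3 - <<'E'
from h import *
np.set_printoptions(precision=4,suppress=True)
h=pick("blue",(60,120)); hang(3,h)
p,_=camera("scene"); cv2.imwrite("pics/s1.png",p[:,:,::-1])
E
```

```text
blue [ 0.4686 -0.0092  0.    ]
hit False
gap 0.057364959753604935 42.884044870734215 h 0.06870788703125402
peg 3 True resid mm 1.459378118290049 [0.3388 0.7922 4.2649] 0.05726968779661355
t 18.2
```

View pics/s1.png

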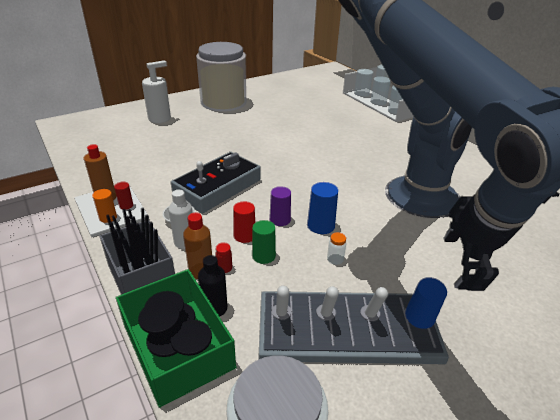

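The blue cup is hung on peg 3, at (427,303). Red and green are still in place.

```bash
python3 - <<'E'
from h import *
np.set_printoptions(precision=4,suppress=True)
h=pick("green",(45,135)); hang(2,h)
h=pick("red",(45,135,150,0)); hang(1,h)
movep(np.array([.5,-.25,.35]),best(np.array([.5,-.25,.35]),YC))
p,_=camera("scene"); cv2.imwrite("pics/s2.png",p[:,:,::-1])
p,d=camera("top")
for c in cups("top",p,d): print(c[0],c[1],c[2])
E
```

```text
green [ 0.5654 -0.0146  0.    ]
hit False
gap 0.055934422519054595 42.62537794187665 h 0.06870162761244344
peg 2 True resid mm 1.2445723848469727 [0.8625 1.3737 4.073 ] 0.0562843745144482
t 28.15
red [ 0.5618 -0.112   0.    ]
hit False
gap 0.056591594116747565 42.71857458224986 h 0.06870639093181899
peg 1 True resid mm 1.3747343983236062 [0.4178 0.1819 3.8671] 0.05672801490138492
t 38.2917
red [ 0.8489 -0.4597  0.1814] 0.02750439913379682
red [ 0.8094 -0.3904  0.0817] 0.03847541043802601
red [ 0.7269 -0.0464  0.1698] 0.030926863799254713
red [ 0.673  -0.0262  0.07  ] 0.03431732200551642
red [0.5782 0.2664 0.1524] 0.0799184609151967
green [0.8567 0.136  0.0895] 0.25157848999589555
green [0.4972 0.3169 0.1526] 0.05518204694623009
blue [0.4164 0.3679 0.1522] 0.0560133444410376
blue [ 0.3649 -0.0403  0.1224] 0.07253747197138843
```

View pics/s2.png

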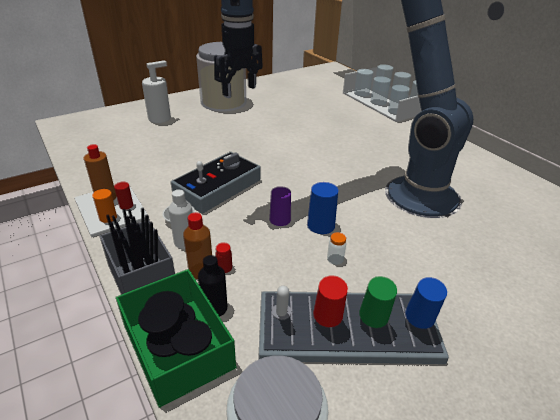

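All three cups are hung, at (330,302), (379,302) and (427,303), with matching foot heights of about 0.152 m. Next come the selector and the red toggle push.

```bash
python3 - <<'E'
from h import *
np.set_printoptions(precision=3,suppress=True)
S=CTL-.062*YC+[0,0,.089]
def R(th,s): k=a-th+np.pi/2; return frame(s*np.array([np.cos(k),np.sin(k),0]))
o=[]
for s in (1,-1):
    qs=[inverse_kinematics(S,R(th,s)) for th in (.124,1.5)]; print(s,qs)
    if all(q is not None for q in qs): o.append((max(abs(q[6]) for q in qs),s))
s=min(o)[1]
movep(S+[0,0,.12],R(.124,s)); command_gripper(.05)
print("hit",move_l(S,feed=.1,until_force=12)); command_gripper(.005,30); print("gap",sense()["finger_gap"])
for th in np.linspace(.124,1.5,9)[1:]: movep(S,R(th,s))
sleep(.2); st=sense(); print(st["ft_torque"],st["wrist_force"], a+np.pi/2-np.arctan2(*(s*st["tcp_rot"][:2,1])[::-1]))
command_gripper(.05); move_l(S+[0,0,.16],feed=.2)
P=np.array([.45,-.1,.35]); movep(P,best(P,YC))
p,d=camera("top"); W=cloud("top",d); v,u=np.mgrid[:420,:560]
m=((u>400)&(u<432)&(v>220)&(v<255)&(W[...,2]>.085)&(W[...,2]<.097)); print("sel",cv2.minAreaRect((W[m][:,:2]*1000).astype(np.float32)))
cv2.imwrite("pics/ctl2.png",cv2.resize(p[160:275,360:450,::-1],None,fx=5,fy=5,interpolation=cv2.INTER_CUBIC))
for c in cups("top",p,d): print(c[0],c[1])
print(st["time_s"])
E
```

```text
1 [array([ 1.406,  0.962, -1.286,  1.803,  1.002,  1.207,  1.541]), array([ 1.291,  0.78 , -1.016,  1.808,  0.78 ,  1.015,  0.32 ])]
-1 [array([ 1.066,  0.625, -0.644,  1.821,  0.483,  0.858, -1.213]), array([ 0.877,  0.565, -0.373,  1.832,  0.277,  0.796, -2.416])]
hit False
gap 0.015228644787469473
[ 1.253  0.495 -0.06 ] [-2.32   5.478  7.706] 1.4923795693323942
sel ((473.4490661621094, -375.2655944824219), (15.652873039245605, 51.65106964111328), 21.365331649780273)
red [ 0.849 -0.46   0.181]
red [ 0.809 -0.391  0.082]
red [ 0.727 -0.046  0.17 ]
red [ 0.673 -0.026  0.07 ]
red [0.578 0.267 0.152]
red [ 0.555 -0.35   0.057]
green [0.856 0.136 0.089]
green [0.498 0.317 0.153]
blue [0.417 0.368 0.152]
blue [ 0.365 -0.04   0.122]
46.2833
```

View pics/ctl2.png

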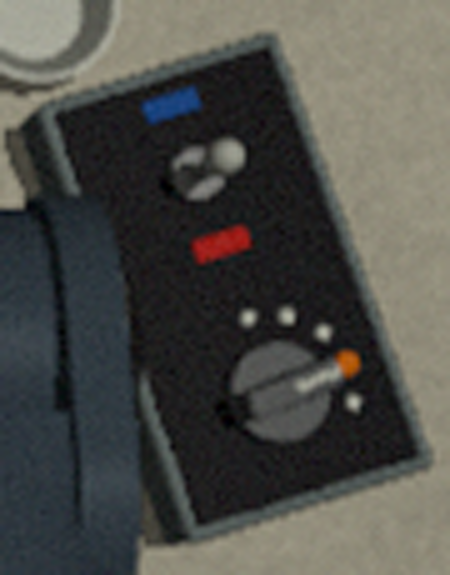

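The pointer now aims at the orange dot at (347,362), with a measured angle of about 1.49 rad. Next, push the toggle to red.

```bash
python3 - <<'E'
from h import *
np.set_printoptions(precision=3,suppress=True)
toggle(-1)
P=np.array([.45,-.1,.38]); movep(P,best(P,YC))
p,d=camera("top"); W=cloud("top",d); v,u=np.mgrid[:420,:560]
m=((u>400)&(u<432)&(v>220)&(v<255)&(W[...,2]>.085)&(W[...,2]<.097)); print("sel",cv2.minAreaRect((W[m][:,:2]*1000).astype(np.float32)))
for c in cups("top",p,d): print(c[0],c[1])
a_=pp=cv2.imread("pics/tog-1.png"); s,_=camera("scene")
cv2.imwrite("pics/end.png",np.hstack([cv2.resize(a_,(380,270)),cv2.resize(s[:,:,::-1],(400,300))[:270]]))
print(sense()["time_s"])
E
```

```text
toggle True -0.04386103042217491 [2.303 0.453 2.145] 52.8833
sel ((472.9544982910156, -374.33538818359375), (15.657817840576172, 51.19953918457031), 21.397119522094727)
red [ 0.848 -0.46   0.182]
red [ 0.809 -0.39   0.081]
red [ 0.727 -0.046  0.169]
red [ 0.673 -0.026  0.07 ]
red [0.578 0.267 0.153]
red [ 0.555 -0.351  0.057]
green [0.857 0.133 0.089]
green [0.498 0.317 0.153]
blue [ 0.632 -0.329  0.056]
blue [0.417 0.367 0.152]
blue [ 0.365 -0.04   0.122]
57.3167
```

View pics/end.png

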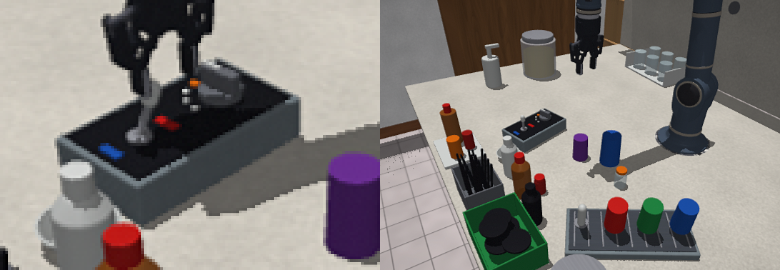

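The left picture shows the lever leaning to red during the hold. The right one shows the lever upright again, with all three cups on their pegs and the other items where they stood.

```bash
python3 -c "
from rig import *
print(finish_job())"
```

```text
the job is handed in; nothing more can be done
None
```

I handed the job in at about 57 s of the 208 s allowed: I rinsed the drainer, hung the red, green and blue cups on their own pegs (no yellow cup was there), set the selector to the orange dot and started the blower; no verdict came back.

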